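Put the lemel pan back and press the filing-box drawer into its push-push catch

TASK

Set the emptied lemel pan back flat in the open drawer of the filing box (place it, do not drop it), then press the drawer in against its spring, gently, just until you feel it bottom in its push-push catch. Ease off slowly and check that the catch has taken it; if the drawer follows you out, do not let it fly open but press again, and leave it only when it stays in by itself with the pan inside. Do not force the catch, and leave the other things on the bench as they lie.

Things in the scene. Friction and masses are not known exactly. Their poses are not given: they have to be found in the camera images.
- pan_bar (a point): Loose bright sheet pan, 62 mm along its x, 104 along its y, walls 20 high, 2 thick, floor 2 mm, 0.1-0.2 kg. A fixed carrying bar, 10 mm wide (y), 12 tall, crosses its middle along x from wall to wall; beside and under the bar it is empty. This point is the middle of the bar, 33 mm above the pan's underside; pinch the bar across its 10 mm. z up. Either way round fits the drawer.
- drawer_floor (a point): Middle of the drawer's inner floor, where the pan belongs, 16 mm above the bench. x is the way in, y across, z up. The inside is 68 mm along x, 110 along y (pan: 3 mm play each side), with 3 mm steel walls 30 high, the front higher. Seated, pan_bar is 33 mm above this point. The box's mouth is 46 mm high here: a flat pan passes with 7 mm to spare, one standing on a wall does not.
- drawer_front (a point): Middle of the outer face of the drawer's flat wooden front (round brass thumb plate there), 34 mm above the bench. The front is 130 mm wide (y), 58 tall (5 to 63 mm above the bench), 8 thick, with no handle: push it along +x of this point, into the box; z up.
- filing_box: Grey sheet-steel filing box with a slotted top, fixed on the bench, 140 mm deep (x), 152 wide (y), 74 high; origin at the centre of its underside, x the drawer's way in. Inside is a push-push catch: press the drawer till it bottoms, let go, it comes back 4 to 6 mm and is held; let go more than 0.8 mm short of bottoming it springs right out; bottomed a second time it is freed and springs out.
- drawer (a joint): How far the drawer is pushed in, m: 0 fully out (as found, its spring holds it there), 0.084 front against the box. The spring pushes out with 2 N at 0, 4.5 N when in; friction 0.6 N. It bottoms anywhere from 0.065 to 0.082, to be felt only: there the push climbs from 5.5 N by about 5 N per mm. Caught, it stands at 0.059 to 0.077. Over 13 N strains the catch; let go uncaught it flies out.
- brush: Bystander: brass-wire brush with a wooden handle, 13 x 200 x 24 mm, long along its y; origin at the centre of its underside.
- small_tin: Bystander: plain pale round tin, 47 mm across and 50 mm high; origin at the centre of its underside.
- steel_block: Bystander: square steel bench block, 56 x 56 x 31 mm; origin at the centre of its underside.
- pliers: Bystander: flat pliers with covered handles, 44 x 140 x 10 mm, long along its y; origin at the centre of its underside.
- carton: Bystander: small brown carton, 46 x 71 x 28 mm; origin at the centre of its underside.
- tweezers: Bystander: steel tweezers, 16 x 124 x 8 mm, long along its y; origin at the centre of its underside.

How it is judged:
On the way, in this order (a step that is already met when the one before it is completed fails the run):
1. the pan lies flat on the drawer's floor, let go, the drawer still out (x of pan_bar in the frame of drawer_floor between -0.006 and 0.006 m and y of pan_bar in the frame of drawer_floor between -0.006 and 0.006 m and z of pan_bar in the frame of drawer_floor between 0.029 and 0.037 m and angle between pan_bar's own z axis and vertical below 0.07 rad and contact force between the fingers and pan below 0.1 N and contact force between the fingers and drawer below 0.1 N and value of joint drawer below 0.03 m), for 0.2 s.
2. the drawer has been pressed in and let go, and stays in with nothing touching it (value of joint drawer above 0.055 m and velocity of joint drawer between -0.003 and 0.003 m/s and contact force between the fingers and pan below 0.1 N and contact force between each of the fingers, the arm and drawer below 0.1 N), for 0.5 s.
At the end, for the whole second after the job is handed in: The drawer rests in its catch, pushed in more than 55 mm and still, untouched, with the pan lying flat on its floor (within 6 mm sideways, 4 mm in height and 0.07 rad) (x of pan_bar in the frame of drawer_floor between -0.006 and 0.006 m and y of pan_bar in the frame of drawer_floor between -0.006 and 0.006 m and z of pan_bar in the frame of drawer_floor between 0.029 and 0.037 m and angle between pan_bar's own z axis and vertical below 0.07 rad and value of joint drawer above 0.055 m and velocity of joint drawer between -0.003 and 0.003 m/s and contact force between the fingers and pan below 0.1 N and contact force between the fingers and drawer below 0.1 N).
It fails at once if the drawer, 50 mm in or more, is pressed with more than 13 N, which strains the catch (value of joint drawer above 0.05 m and contact force between any of the fingers, the arm and drawer above 13 N).
It fails at once if the drawer flies out on its own, uncaught and let go (velocity of joint drawer below -0.15 m/s and value of joint drawer below 0.045 m and contact force between the fingers and drawer below 0.1 N).
It fails at once if the pan is dropped into the drawer: it falls faster than 0.6 m/s over the drawer with no finger on it (linear speed of pan above 0.6 m/s and horizontal distance between pan_bar and drawer_floor below 0.06 m and contact force between the fingers and pan below 0.05 N).
It fails at once if another thing on the bench is shifted by more than 20 mm (distance of any of brush, small_tin, steel_block, pliers, carton, tweezers from where it was at the start of the episode above 0.02 m).
It also fails if it takes over 54 s, if anything falls off the work surface, if the arm or the gripper's body presses on something with over 40 N, if the wrist force passes 120 N, or if a joint passes its speed limit or range.

ROBOT

A 6-joint arm with a two-finger parallel gripper is mounted at the origin on a cart in front of the work surface, level with it; the furniture and walls round the work are solid. World frame = base frame: x ahead of the robot, y to its left, z up, the work surface at z = 0. Lengths are in m, angles in rad, forces in N, time in s.
With the tool pointing down it reaches from about 0.375 to 0.9 m from the base axis. Payload 3.1 kg.
Tool frame: the origin (TCP) lies on the centre line of the jaws, within the pads' length; the fingertips stand 22 mm ahead of it and the grasp point (between the pads) lies 3 mm ahead of it; z points along the fingers, x is the direction in which the jaws open and shut, and the axes are right-handed (so a half turn about z gives the same grasp; the last joint's range is limited). The gripper opens to 87 mm and grips with 3 to 60 N. Pads are 19 mm wide; open, the fingers measure 117 mm over their backs; the gripper's body (75 mm by 190 mm) begins 51 mm behind the grasp point.
Start: joints at [-0.178, 0.527, 1.433, -0, 1.181, -0.178], TCP at [0.625, 0, 0.245] pointing down, gripper open.
Joint ranges: [-3.08, 3.08], [-0.75, 2.2], [0.22, 2.44], [-1.43, 4.57], [0, 2.65], [-2.85, 2.85]. Speed limits (rad/s): [2.79, 2.79, 3.14, 3.14, 3.14, 3.14].

INTERFACE

Orientations are given as a unit quaternion [x, y, z, w].
In Python, from rig import robot, camera, order gives the robot as it stands.
- The arm moves only by the shell command python3 -m pendant 'ROWS' [OPENING] [FORCE]. ROWS is JSON, a list of rows, each a list of 2 entries, a list of its own where there are three numbers: the shift along the tool's x, y, z in mm, then the turn about the tool's z in degrees. A call has 1 to 8 rows; each row shifts and turns the commanded pose from where the row before left it, along the tool's axes as they then stand; what a row does not reach is not made up. A row lasts 1/8 s, in which the tool goes at most 62.5 mm and 10.7 degrees, less where a joint would pass 70% of its speed; a pose out of reach is approached as far as the arm can. A call with a gripper value outside its range is refused whole. OPENING is the finger opening in mm, from 0 to 87, set as the call begins (- or left out, the last holds). The fingers move at their own pace and stop on an object; FORCE is the grip in N (left out, the last holds). Time passes only in rows, so rows that do not move let the fingers close. It gives the time, the measured TCP pose, the force and the opening at its end, in the units of the state.
- robot.get_obs(): the state, without advancing time (a new reading comes with each control period).
- camera(name): name is "scene" or "side" or "wrist"; returns a dict with "pixels" (480x640x3 uint8, blue, green, red), "mtx" (3x3 intrinsics, pixels), "R" (3x3) and "t" (3): a world point X has camera coordinates R X + t. Camera axes: x right, y down, z forward; pixel columns grow to the right and rows downward; lengths in m; the calibration is good to about 2 mm. The wrist camera is an equidistant fisheye: a pixel r from the principal point sees the ray r / f radians off the axis. A picture is of the moment at which its call begins. There is no depth.
- order.hand_in(): hands the job in, once; it reports no verdict.
The state is a dict: "time": time; "q": joint angles; "joint_velocities": joint speeds; "joint_torque": joint torques, N m; "position": TCP position; "tool_rot": TCP orientation; "ft_force": force on the tool from outside, world axes, zero at the start; "moment": the same for the moment, N m; "grip_width": finger opening in m.
Only numpy, scipy, OpenCV 4.12 (cv2) and the standard library are available. Lean on these libraries where they do the work, as an engineer would, in place of code of your own. Each camera call takes 0.05 s, during which the arm holds its last target. There are 200 camera calls.

## Working session

There is one attempt and no reset: what is moved stays moved. The work goes in short steps, Python scripts to look and compute and a shell command to move; the robot and the scene stay as the last step left them, time stands still between calls to the robot, and variables do not carry over. Pictures are saved under pics/ and viewed, about 8 in all and at most 12, crops included, and the job is handed in when it is done.

```bash
mkdir -p pics; cat > h.py <<'E'
import numpy as np,cv2
from rig import robot,camera,order
def save(n,f):
    c=camera(n); cv2.imwrite(f,c['pixels']); np.savez(f[:-4]+'.npz',**{k:np.array(c[k]) for k in('mtx','R','t')}); return c
def load(f): return dict(np.load(f))
def plane(c,uv,z):
    K,R,t=c['mtx'],c['R'],c['t']; C=-R.T@t
    d=(R.T@np.linalg.inv(K)@np.c_[np.atleast_2d(uv),np.ones(len(np.atleast_2d(uv)))].T).T
    return C+d*((z-C[2])/d[:,2])[:,None]
def proj(c,X):
    p=(c['R']@np.atleast_2d(X).T).T+c['t']; p=(c['mtx']@p.T).T; return p[:,:2]/p[:,2:]
E
python3 - <<'E'
from h import *
for n in('scene','side'):
    c=save(n,f'pics/{n}0.png'); print(n,-c['R'].T@c['t'])
print(robot.get_obs())
E
```

```text
scene [-0.22210831 -0.87479358  0.83744046]
side [0.26753689 0.87185427 0.81394043]
{'time': 0.1, 'q': array([-1.78498869e-01,  5.28390455e-01,  1.43373463e+00, -1.90022700e-05,
        1.18139745e+00, -1.78501962e-01]), 'joint_velocities': array([-0.00307446, -0.00270082, -0.00375904,  0.00036217,  0.00154663,
        0.0003962 ]), 'joint_torque': array([-3.02360622e-04, -4.40987206e+01, -1.77151054e+01,  6.34850166e-02,
        5.34114777e-02, -3.85449334e-05]), 'position': array([6.24403108e-01, 1.32797614e-04, 2.43671419e-01]), 'tool_rot': array([ 9.99999534e-01,  5.16173347e-06, -9.51168822e-04, -1.62682323e-04]), 'ft_force': array([-0.23703407,  0.22613145, -0.80892522]), 'moment': array([-0.02782861,  0.04820798, -0.01387054]), 'grip_width': 0.08716982560725012}
```

View pics/scene0.png

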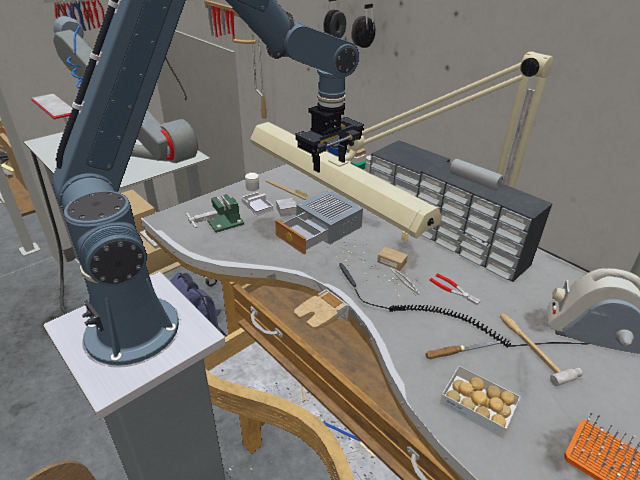

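View pics/side0.png

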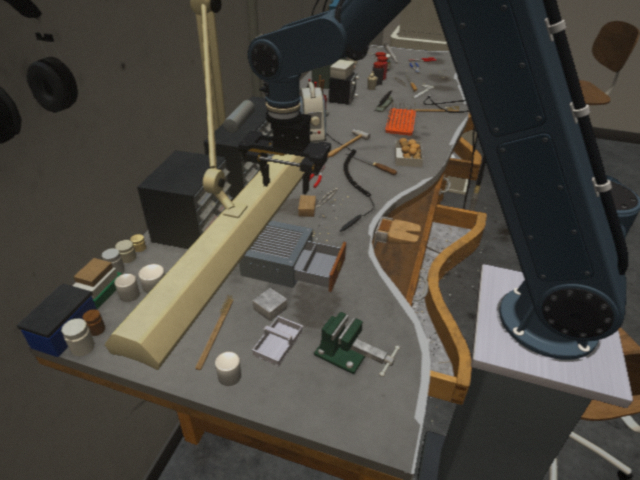

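Scene: box at about (335,215) with its drawer open toward the robot at (295,235), pan at (258,203). Side: pan at (277,338), block at (268,303), tin at (228,367), drawer at (320,265). A lamp bar hangs across the area. I'll zoom in on both views.

```bash
python3 - <<'E'
import cv2,numpy as np
a=cv2.imread('pics/side0.png')[215:395,200:360]; b=cv2.imread('pics/scene0.png')[160:270,230:390]
cv2.imwrite('pics/c1.png',cv2.resize(a,None,fx=3.33,fy=3.33,interpolation=cv2.INTER_CUBIC))
cv2.imwrite('pics/c2.png',cv2.resize(b,None,fx=5,fy=5,interpolation=cv2.INTER_CUBIC))
E
```

```text
(no output)
```

View pics/c1.png

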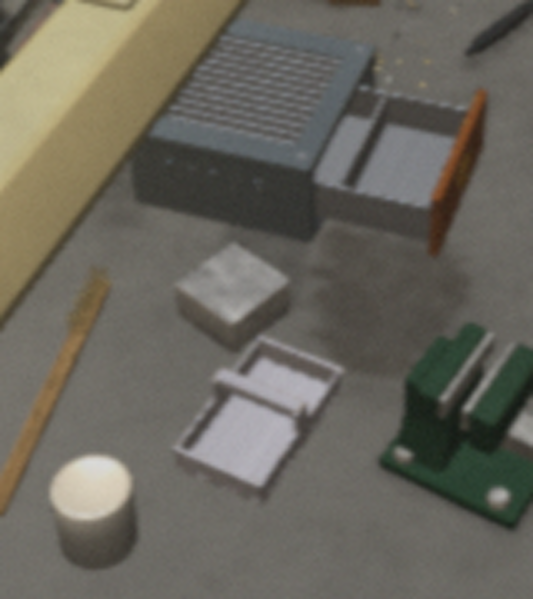

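View pics/c2.png

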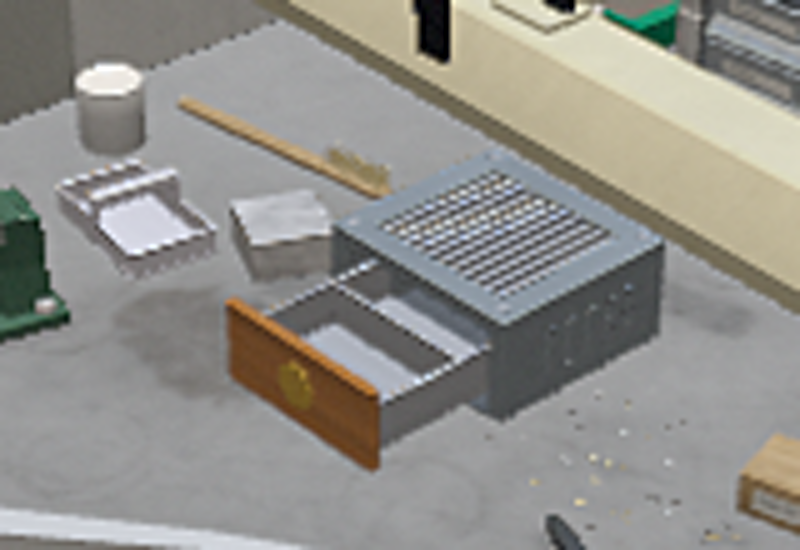

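```bash
python3 - <<'E'
from h import *
np.set_printoptions(precision=4,suppress=True)
s=load('pics/side0.npz'); c=load('pics/scene0.npz')
S=lambda p:np.array(p)/3.33+[200-.35,215-.35]
C=lambda p:np.array(p)/5+[230-.4,160-.4]
bs=plane(s,S([(228,22),(373,48),(308,165),(140,135)]),.074); bc=plane(c,C([(490,152),(662,240),(500,325),(335,232)]),.074)
print('box',bs,bs.mean(0),'\n',bc,bc.mean(0))
print('front',plane(c,C([(228,302),(380,398)]),.063),plane(c,C([(296,385)]),.034))
print('pan s',plane(s,S([(262,338),(343,370),(178,450)]),.02),'bar',plane(s,S([(220,377),(305,410)]),.039))
print('pan c',plane(c,C([(58,188),(140,162),(214,233),(130,262)]),.02),'bar',plane(c,C([(92,190),(178,170)]),.039))
print('lamp tri: ')
# lamp near end corner: scene (435,210..235) ; side far end
def tri(u,v):
    A=[];b=[]
    for k,p in((s,u),(c,v)):
        P=k['mtx']@np.c_[k['R'],k['t']]
        A+=[P[0]-p[0]*P[2],P[1]-p[1]*P[2]]
    A=np.array(A);return np.linalg.lstsq(A[:,:3],-A[:,3],rcond=None)[0]
print(tri((237,210),(355,158)))
E
```

```text
box [[ 0.6954 -0.05    0.074 ]
 [ 0.5779 -0.0561  0.074 ]
 [ 0.5768  0.0871  0.074 ]
 [ 0.701   0.0968  0.074 ]] [0.6378 0.0194 0.074 ] 
 [[ 0.7082  0.0886  0.074 ]
 [ 0.7139 -0.0579  0.074 ]
 [ 0.5761 -0.0606  0.074 ]
 [ 0.5701  0.0788  0.074 ]] [0.6421 0.0122 0.074 ]
front [[ 0.4835  0.0737  0.063 ]
 [ 0.4872 -0.0581  0.063 ]] [[0.4856 0.0143 0.034 ]]
pan s [[0.5667 0.2022 0.02  ]
 [0.5067 0.2106 0.02  ]
 [0.5807 0.3053 0.02  ]] bar [[0.5721 0.2576 0.039 ]
 [0.5121 0.2647 0.039 ]]
pan c [[0.5228 0.3094 0.02  ]
 [0.5845 0.3019 0.02  ]
 [0.5661 0.1966 0.02  ]
 [0.5044 0.2036 0.02  ]] bar [[0.5206 0.2654 0.039 ]
 [0.5784 0.2498 0.039 ]]
lamp tri: 
[0.7483 0.0338 0.1752]
```

```bash
python3 - <<'E'
from h import *
c=save('wrist','pics/w0.png'); print(c['mtx'],c['R'],c['t'],-c['R'].T@c['t'])
E
```

```text
[[371.64829954   0.         314.13013495]
 [  0.         371.64829954 242.07574043]
 [  0.           0.           1.        ]] [[ 9.99999604e-01  3.30704061e-04 -8.26727382e-04]
 [ 5.34158283e-04 -9.65652869e-01  2.59835044e-01]
 [-7.12403164e-04 -2.59835383e-01 -9.65652663e-01]] [-0.62364686 -0.03171898  0.38993495] [0.62394135 0.07089561 0.38426784]
```

View pics/w0.png

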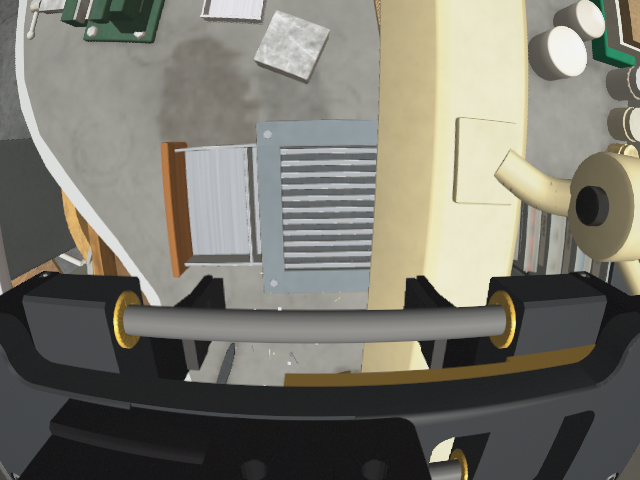

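Wrist view: the drawer compartment is at px x 187–250, y 147–265, with the pan and block above it at the image top and the lamp to the right at x > 0.71. I'll move over the pan and turn the jaws across the bar.

```bash
python3 -m pendant '[[[-10,-32,0],0],[[-10,-32,0],0],[[-10,-32,0],0],[[-10,-32,0],0],[[-10,-32,0],0],[[-10,-32,0],0],[[-10,-32,0],0],[[-10,-32,0],0]]' 40 20
python3 -m pendant '[[[0,0,0],-10.2],[[0,0,0],-10.2],[[0,0,0],-10.2],[[0,0,0],-10.2],[[0,0,0],-10.2],[[0,0,0],-10.2],[[0,0,0],-10.2],[[0,0,0],-10.2]]'
python3 -m pendant '[[[0,0,20],0],[[0,0,20],0],[[0,0,20],0],[[0,0,0],0],[[0,0,0],0]]'
cat >> h.py <<'E'
def fish(c,uv,z):
    K,R,t=c['mtx'],c['R'],c['t']; uv=np.atleast_2d(uv).astype(float)
    d=(uv-[K[0,2],K[1,2]])/K[0,0]; r=np.linalg.norm(d,axis=1)[:,None]
    v=np.c_[d*np.sinc(r/np.pi),np.cos(r)]; d=v@R; C=-R.T@t
    return C+d*((z-C[2])/d[:,2])[:,None]
E
python3 - <<'E'
from h import *
c=save('wrist','pics/w1.png')
print(robot.get_obs())
E
```

```text
time: 1.15
position: [0.5444, 0.257, 0.2442]
tool_rot: [1.0, -0.0, -0.0, 0.0]
ft_force: [0.1, -0.5, 0.2]
grip_width: 0.0402
time: 2.15
position: [0.5447, 0.256, 0.2442]
tool_rot: [0.755, 0.656, -0.0, -0.0]
ft_force: [0.8, 0.6, -0.4]
grip_width: 0.0405
time: 2.78
position: [0.5453, 0.2561, 0.185]
tool_rot: [0.757, 0.653, 0.0, 0.0]
ft_force: [1.0, -0.8, -0.2]
grip_width: 0.0398
{'time': 2.825, 'q': array([ 2.53818572e-01,  5.68362985e-01,  1.54844580e+00,  5.83231457e-06,
        1.02321071e+00, -1.17042104e+00]), 'joint_velocities': array([-0.00093048, -0.00776823, -0.00271608,  0.00053674, -0.00206332,
       -0.00110061]), 'joint_torque': array([-7.01836398e-03, -4.28533781e+01, -1.49932319e+01, -3.94824092e-03,
        9.97160166e-02, -2.61968188e-05]), 'position': array([0.54558214, 0.25620689, 0.18538142]), 'tool_rot': array([7.56979168e-01, 6.53438536e-01, 7.06508624e-04, 3.45767686e-04]), 'ft_force': array([-0.22257328, -1.16791715, -0.28954574]), 'moment': array([ 0.08382368, -0.09760463,  0.00566929]), 'grip_width': 0.0401672168178957}
```

View pics/w1.png

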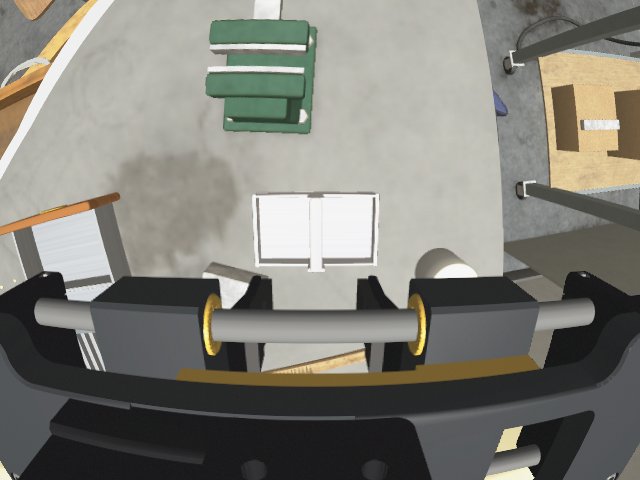

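Wrist view: pan rim corners (252,194), (379,193), (378,265), (255,268), and bar from (316,194) to (316,271), about aligned with the tool. Now to measure.

```bash
python3 - <<'E'
from h import *
from scipy.spatial.transform import Rotation as Ro
np.set_printoptions(precision=4,suppress=True)
c=load('pics/w1.npz'); im=cv2.imread('pics/w1.png')
m=(im.min(2)>205).astype(np.uint8); m[:180]=0;m[280:]=0;m[:,:235]=0;m[:,395:]=0
m=cv2.morphologyEx(m,cv2.MORPH_CLOSE,np.ones((9,9)))
n,l,st,_=cv2.connectedComponentsWithStats(m); k=1+st[1:,4].argmax(); print(st[k])
pts=np.argwhere(l==k)[:,::-1]
rimpts=fish(c,pts,.02)[:,:2].astype(np.float32); r=cv2.minAreaRect(rimpts*1000); print('rect mm',r)
print('hand rim',fish(c,[(252,194),(379,193),(378,265),(255,268)],.02))
# bar: bright columns across rows 205..255 
g=im[:,:,:].min(2).astype(int)
for y in (192,200,215,230,245,260,268): print(y,g[y,300:334])
b=fish(c,[(316,196),(316,269)],.039);print('bar',b,b.mean(0))
o=robot.get_obs();Rm=Ro.from_quat(o['tool_rot']).as_matrix();print(Rm.round(3))
E
```

```text
[ 252  194  127   78 8946]
rect mm ((549.0791625976562, 256.6546630859375), (106.7586669921875, 67.36164855957031), 82.0944595336914)
hand rim [[0.5076 0.2091 0.02  ]
 [0.5222 0.3141 0.02  ]
 [0.585  0.3067 0.02  ]
 [0.5721 0.1996 0.02  ]]
192 [149 148 148 148 149 148 147 146 146 146 145 147 147 139 128 129 129 128
 128 128 128 129 129 129 127 128 128 129 129 129 129 129 130 129]
200 [244 244 244 244 244 244 243 240 246 237 225 233 242 244 244 244 244 244
 243 241 241 229 238 244 243 244 244 243 244 244 243 243 244 243]
215 [245 245 245 245 245 245 245 245 245 208 232 242 244 245 245 244 244 244
 243 243 245 235 239 245 245 245 245 245 245 245 245 245 245 245]
230 [244 244 244 244 244 244 244 244 244 229 230 240 244 245 244 244 244 243
 243 243 243 232 236 244 244 244 244 244 244 244 244 244 244 244]
245 [242 242 242 242 242 242 242 242 241 220 220 238 244 244 244 243 243 243
 242 242 242 230 232 242 242 242 242 242 242 242 242 242 242 242]
260 [118 118 118 118 118 118 118 117 110 116 186 234 242 244 243 243 242 242
 242 241 242 219 150 117 117 117 116 117 116 116 117 117 116 117]
268 [183 183 182 183 184 184 184 178 146 214 196 234 243 243 243 242 243 242
 241 241 241 224 196 180 163 180 179 180 181 182 181 181 181 180]
bar [[0.5148 0.2619 0.039 ]
 [0.574  0.2533 0.039 ]] [0.5444 0.2576 0.039 ]
[[ 0.146  0.989  0.002]
 [ 0.989 -0.146  0.   ]
 [ 0.001  0.001 -1.   ]]
```

```bash
python3 -m pendant '[[[1,0,25],0],[[0,0,25],0],[[0,0,25],0],[[0,0,25],0],[[0,0,20],0],[[0,0,15],0],[[0,0,9],0],[[0,0,5],0]]' 35 20
python3 -m pendant '[[[0,0,0],0],[[0,0,0],0],[[0,0,0],0],[[0,0,0],0],[[0,0,0],0]]' 0 25
python3 -m pendant '[[[0,0,-10],0],[[0,0,-20],0],[[0,0,-25],0],[[0,0,-25],0],[[0,0,-25],0],[[0,0,-20],0],[[0,0,0],0],[[0,0,0],0]]'
python3 - <<'E'
from h import *
c=save('wrist','pics/w2.png');
o=robot.get_obs();print(o['position'],o['tool_rot'],o['ft_force'],o['grip_width'])
E
```

```text
time: 3.82
position: [0.5454, 0.2571, 0.0356]
tool_rot: [0.757, 0.653, 0.0, 0.0]
ft_force: [-0.2, 0.1, 0.6]
grip_width: 0.0352
time: 4.45
position: [0.5454, 0.2571, 0.036]
tool_rot: [0.757, 0.653, 0.0, 0.0]
ft_force: [-0.3, 0.4, 2.6]
grip_width: 0.0099
time: 5.45
position: [0.5444, 0.2568, 0.1599]
tool_rot: [0.757, 0.653, -0.001, -0.0]
ft_force: [-0.2, -0.4, -1.3]
grip_width: 0.0102
[0.54425349 0.25676189 0.15955081] [ 7.57011196e-01  6.53400914e-01 -1.02124636e-03 -5.01152109e-04] [ 0.20917025  0.16161397 -1.54635851] 0.009933516824093871
```

View pics/w2.png

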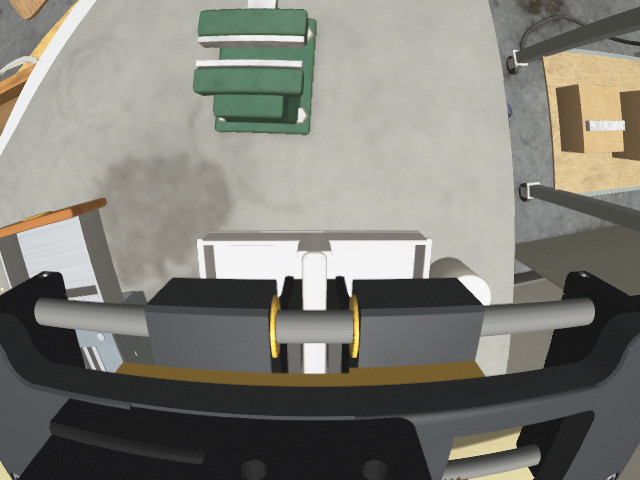

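Pan held level in the jaws (bar 10 mm, at px (315,300), front rim row 238). Now the drawer, measured in the straight-down w0 view.

```bash
python3 - <<'E'
import cv2
a=cv2.imread('pics/w0.png')[115:300,150:300]
cv2.imwrite('pics/c3.png',cv2.resize(a,None,fx=3.2,fy=3.2,interpolation=cv2.INTER_CUBIC))
E
```

```text
(no output)
```

View pics/c3.png

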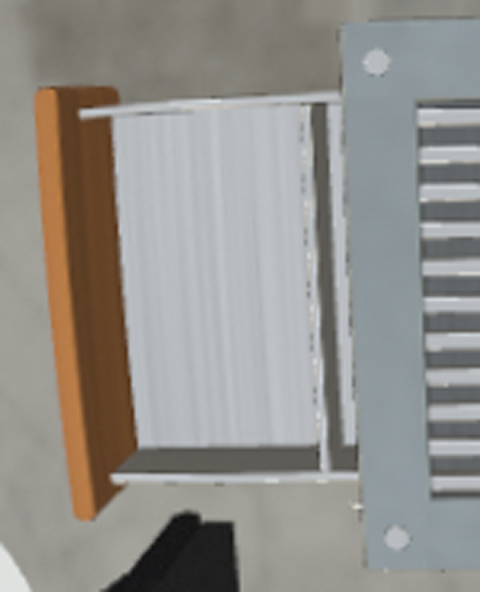

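```bash
python3 - <<'E'
from h import *
np.set_printoptions(precision=4,suppress=True)
c=load('pics/w0.npz')
f=lambda p,z:fish(c,np.array(p)/3.2+[150-.35,115-.35],z)[:,:2]
def show(n,p,z):
    q=f(p,z); d=q[0]-q[-1]; print(n,q.ravel(),'mid',q.mean(0),'yaw from y deg',np.degrees(np.arctan2(-d[0],d[1])),np.linalg.norm(d))
show('front outer',[(37,90),(76,520)],.063)
show('front inner floor',[(114,110),(138,447)],.016)
show('divider top',[(305,105),(325,468)],.046)
show('wall+y',[(80,113),(340,97)],.046)
show('wall-y',[(113,479),(358,478)],.046)
show('box front',[(341,22),(366,568)],.074)
# cross-check by scene/side: wall rims
s=load('pics/side0.npz'); k=load('pics/scene0.npz')
S=lambda p:np.array(p)/3.33+[200-.35,215-.35]
C=lambda p:np.array(p)/5+[230-.4,160-.4]
print('scene front',plane(k,C([(228,302),(380,398)]),.063).ravel(),'div +y/-y top', plane(k,C([(335,285),(448,367)]),.046).ravel())
print('side front',plane(s,S([(483,90),(436,184)]),.063).ravel(),'div',plane(s,S([(383,97),(350,183)]),.046).ravel())
# pan front rim in hand
w=load('pics/w2.npz'); r=fish(w,[(199,240),(431,240)],.1436); print('rim held',r.ravel(),r.mean(0))
print('bar',fish(w,[(315,252)],.1626))
E
```

```text
front outer [ 0.4854  0.0774  0.4872 -0.0509] mid [0.4863 0.0133] yaw from y deg 0.8156406042198582 0.12822444365092356
front inner floor [ 0.4921  0.0701  0.4932 -0.0419] mid [0.4927 0.0141] yaw from y deg 0.571725099865919 0.11200742957591768
divider top [ 0.5607  0.0691  0.5629 -0.039 ] mid [0.5618 0.015 ] yaw from y deg 1.1943557294228329 0.10808192461303623
wall+y [0.4919 0.0699 0.5708 0.0711] mid [0.5314 0.0705] yaw from y deg 90.8594009384401 0.07891494459592495
wall-y [ 0.4944 -0.0433  0.5729 -0.0421] mid [ 0.5337 -0.0427] yaw from y deg 90.85267083722161 0.07848741295988418
box front [ 0.5757  0.0908  0.5782 -0.0597] mid [0.577  0.0155] yaw from y deg 0.952794545162026 0.15055419105890586
scene front [ 0.4835  0.0737  0.063   0.4872 -0.0581  0.063 ] div +y/-y top [ 0.5596  0.0669  0.046   0.5526 -0.0428  0.046 ]
side front [ 0.4878 -0.0482  0.063   0.4901  0.0643  0.063 ] div [ 0.5624 -0.0352  0.046   0.5534  0.0655  0.046 ]
rim held [0.5071 0.2097 0.1436 0.5223 0.3133 0.1436] [0.5147 0.2615 0.1436]
bar [[0.5145 0.2615 0.1626]]
```

```bash
python3 -m pendant '[[[0,0,0],-4.6],[[0,0,0],-4.7],[[0,0,0],0]]'
python3 -m pendant '[[[-15,-2,0],0],[[-30,-3,0],0],[[-40,-3.7,0],0],[[-40,-3,0],0],[[-40,-3,0],0],[[-37.5,-3,0],0],[[-25,-3,0],0],[[-15,-2,0],0]]'
python3 -m pendant '[[[0,0,15],0],[[0,0,15],0],[[0,0,10],0],[[0,0,0],0],[[0,0,0],0],[[0,0,0],0]]'
python3 - <<'E'
from h import *
c=save('wrist','pics/w3.png');save('side','pics/side3.png');save('scene','pics/scene3.png')
o=robot.get_obs();print(o['position'],o['tool_rot'],o['ft_force'],o['grip_width'])
E
```

```text
time: 5.88
position: [0.5444, 0.2568, 0.1593]
tool_rot: [0.702, 0.712, -0.001, -0.001]
ft_force: [-0.3, 0.1, -0.9]
grip_width: 0.0098
time: 6.88
position: [0.5256, 0.0123, 0.1605]
tool_rot: [0.702, 0.712, -0.0, -0.0]
ft_force: [-0.5, -1.3, -1.5]
grip_width: 0.0097
time: 7.62
position: [0.5267, 0.0143, 0.121]
tool_rot: [0.701, 0.713, 0.0, 0.0]
ft_force: [-0.7, -1.2, -0.7]
grip_width: 0.0093
[0.52651087 0.01416853 0.12095796] [7.01526282e-01 7.12643431e-01 2.62535368e-04 3.84898668e-04] [-0.22339014  0.44301017 -0.95639097] 0.009766910627755625
```

View pics/w3.png

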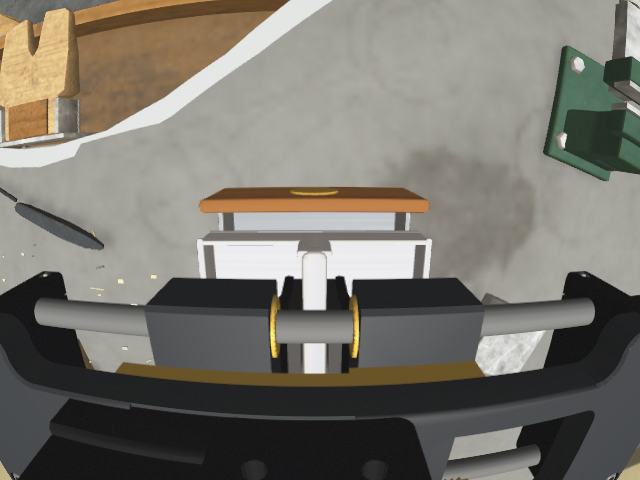

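```bash
python3 - <<'E'
from h import *
np.set_printoptions(precision=4,suppress=True)
w=load('pics/w3.npz'); im=cv2.imread('pics/w3.png').astype(int)
sat=im[:,:,2]-im[:,:,0]
for y in (203,208): 
    x=np.where(sat[y,180:450]>50)[0]+180; print(y,x.min(),x.max()); print(fish(w,[(x.min()-.5,y),(x.max()+.5,y)],.063).ravel())
for x in (240,270,350,390): 
    print(x,'sat',np.where(sat[180:225,x]>50)[0][[0,-1]]+180, 'col',im[205:245,x,1])
print('row222',im[222,205:235,1],im[222,395:425,1])
print('row255 pan',im[255,190:215,1],im[255,415:440,1])
E
```

```text
203 200 428
[ 0.4873 -0.0503  0.063   0.4852  0.0773  0.063 ]
208 199 428
[ 0.4901 -0.051   0.063   0.488   0.0775  0.063 ]
240 sat [189 211] col [129 131 131 132 132 133 122 146 193 195 196 194 194 193 195 197 196 199
 198 200 201 198 197 199 196 160 142 135 110 108 109 109 109 112 113 138
 214 237 238 233]
270 sat [188 211] col [131 132 132 133 133 131 109 163 194 197 197 197 195 194 198 199 199 199
 198 200 200 198 198 200 194 153 168 155 109 108 108 109 109 112 111 142
 214 236 237 233]
350 sat [187 211] col [131 132 131 131 130 130 119 171 197 199 201 201 198 200 203 204 203 201
 200 200 200 203 205 203 200 157 143 128 107 105 107 107 108 109 109 176
 222 234 235 234]
390 sat [188 211] col [131 131 131 132 130 129 121 148 199 199 201 201 199 200 204 204 203 200
 198 200 200 204 206 206 202 155 131 131 107 108 108 107 108 109 109 179
 223 233 233 231]
row222 [168 167 167 166 166 164 165 164 164 164 162 162 159 134 195 204 206 213
 133  87  91  90  90  90  90  90  89  87 112 189] [103  79  78  80  83  81  81  80  79  86 140 194 204 206 185 152 140 140
 141 141 141 140 139 139 138 137 137 136 136 135]
row255 pan [168 168 167 168 168 169 168 169 229 236 235 235 235 217 153 111 112 112
 109 107 108 107 108 120 185] [ 97  96  97  96  96  95  96  98  99 130 222 235 236 235 235 224 138 137
 138 137 137 138 138 135 134]
```

```bash
python3 - <<'E'
from h import *
np.set_printoptions(precision=4,suppress=True)
w=load('pics/w3.npz')
f=lambda p,z:fish(w,p,z)[:,:2]
wl=f([(220.7,222),(407.3,222)],.046);print('walls',wl.ravel(),wl.mean(0))
fi=f([(201,211.7),(429,211.7)],.063);print('front inner top',fi.ravel(),fi.mean(0))
pr=f([(198,240.3),(431,240.3)],.105);print('pan rim',pr.ravel(),pr.mean(0))
ps=f([(197.8,255),(430.3,255)],.105);print('pan sides',ps.ravel(),ps.mean(0),np.linalg.norm(ps[0]-ps[1]))
for a in(fi,pr): d=a[1]-a[0];print(np.degrees(np.arctan2(-d[0],d[1])))
E
```

```text
walls [ 0.5017 -0.0427  0.4999  0.0702] [0.5008 0.0137]
front inner top [ 0.4922 -0.0496  0.4901  0.078 ] [0.4911 0.0142]
pan rim [ 0.4974 -0.0385  0.4957  0.0664] [0.4966 0.014 ]
pan sides [ 0.5044 -0.0391  0.5026  0.0668] [0.5035 0.0139] 0.10591408836019034
0.9600807471402217
0.9576849805617819
```

```bash
python3 -m pendant '[[[0,-1.5,10],0],[[0,0,10],0],[[0,0,0],0],[[0,0,0],0]]'
cat > m.py <<'E'
from h import *
import sys
np.set_printoptions(precision=4,suppress=True)
w=save('wrist',sys.argv[1]); im=cv2.imread(sys.argv[1]).astype(int); o=robot.get_obs(); z=o['position'][2]-.016
print(o['position'],o['ft_force'],o['grip_width'])
sat=im[:,:,2]-im[:,:,0]
e=[np.where(sat[160:232,x]>50)[0][-1]+160.5 for x in (230,250,270,350,370,390)]
print('front inner rows',e); print(np.mean([fish(w,[(x,y)],.063)[0] for x,y in zip((230,250,270,350,370,390),e)],0))
for x in (250,370): print(x,im[int(e[0]):248,x,1])
for y in (int(e[0])+5,255): print(y,im[y,190:230,1],im[y,398:440,1])
E
python3 m.py pics/w4.png
```

```text
time: 8.28
position: [0.5247, 0.0141, 0.1003]
tool_rot: [0.702, 0.713, -0.0, -0.0]
ft_force: [0.3, -0.3, -1.6]
grip_width: 0.01
[0.5248 0.0141 0.1005] [ 0.6174  0.0721 -0.9841] 0.01010746163194096
front inner rows [np.float64(223.5), np.float64(223.5), np.float64(223.5), np.float64(222.5), np.float64(222.5), np.float64(222.5)]
[0.4915 0.0115 0.063 ]
250 [140 169 196 196 193 195 196 161 143 133 110 109 109 108 109 112 111 140
 214 236 238 233 202 235 236]
370 [154 200 201 200 198 201 205 150 133 129 106 107 107 107 108 109 109 179
 222 233 233 232 234 235 236]
228 [170 169 169 168 168 169 167 167 166 167 166 166 165 164 164 163 163 162
 162 177 198 205 207 203 176  85  90  92  89  89  90  90  89  89  88  86
  87 161 194 194] [201 201 200 186  77  79  78  79  81  80  81  80  80  79  81  77 151 197
 202 206 193 156 142 140 140 139 139 137 137 137 137 136 135 135 134 134
 133 133 132 132 133 133]
255 [163 165 164 164 165 165 165 165 228 236 235 235 235 217 152 110 111 111
 110 107 108 108 108 121 185 238 239 239 239 239 239 239 239 238 239 239
 239 239 239 239] [238 237 238 238 237 238 238 238 237 238 238 238 237 237 238 237 200  96
  96  97  96  96  95  96  99 100 133 223 235 235 235 235 222 130 128 127
 127 126 126 127 128 127]
```

```bash
python3 -m pendant '[[[0,0,10],0],[[0,0,8],0],[[0,0,6],0],[[0,0,6],0],[[0,0,5],0],[[0,0,5],0],[[0,0,0],0],[[0,0,0],0]]'
python3 -m pendant '[[[0,0,3],0],[[0,0,2],0],[[0,0,1],0],[[0,0,1],0],[[0,0,0],0]]'
```

```text
time: 9.32
position: [0.5249, 0.0142, 0.0607]
tool_rot: [0.702, 0.713, 0.0, 0.0]
ft_force: [-0.4, 0.3, -1.8]
grip_width: 0.0097
time: 9.95
position: [0.5247, 0.0142, 0.0535]
tool_rot: [0.702, 0.713, -0.0, -0.0]
ft_force: [-0.5, -0.1, -2.3]
grip_width: 0.0097
```

Entering cleanly with no side force. Finishing the last 1–2 mm.

```bash
python3 -m pendant '[[[0,0,0.7],0],[[0,0,0.5],0],[[0,0,0],0],[[0,0,0],0]]'
python3 -m pendant '[[[0,0,0.4],0],[[0,0,0],0],[[0,0,0],0]]'
```

```text
time: 10.45
position: [0.5247, 0.0142, 0.0523]
tool_rot: [0.702, 0.713, -0.0, -0.0]
ft_force: [-0.5, -0.6, -1.9]
grip_width: 0.0097
time: 10.82
position: [0.5248, 0.0142, 0.052]
tool_rot: [0.702, 0.713, 0.0, 0.0]
ft_force: [0.8, -0.8, -1.3]
grip_width: 0.0097
```

```bash
python3 -m pendant '[[[0,0,0.5],0],[[0,0,0],0],[[0,0,0],0]]'
python3 -m pendant '[[[0,0,0.5],0],[[0,0,0],0],[[0,0,0],0]]'
```

```text
time: 11.2
position: [0.5248, 0.0142, 0.0519]
tool_rot: [0.701, 0.713, 0.0, 0.0]
ft_force: [-1.5, 0.7, 5.7]
grip_width: 0.0093
time: 11.58
position: [0.5248, 0.0142, 0.0519]
tool_rot: [0.701, 0.713, 0.0, 0.0]
ft_force: [-1.6, 0.1, 9.3]
grip_width: 0.0095
```

```bash
python3 -m pendant '[[[0,0,-0.7],0],[[0,0,0],0]]'
python3 -m pendant '[[[0,0,0],0],[[0,0,0],0],[[0,0,0],0],[[0,0,0],0]]' 30
python3 -m pendant '[[[0,0,-5],0],[[0,0,-15],0],[[0,0,-25],0],[[0,0,-25],0],[[0,0,-25],0],[[0,0,-15],0],[[0,0,0],0],[[0,0,0],0]]'
python3 - <<'E'
from h import *
c=save('wrist','pics/w5.png');save('side','pics/side5.png');save('scene','pics/scene5.png')
o=robot.get_obs();print(o['position'],o['ft_force'],o['grip_width'])
E
```

```text
time: 11.82
position: [0.5248, 0.0141, 0.0519]
tool_rot: [0.702, 0.713, 0.0, 0.0]
ft_force: [-0.7, 0.1, 5.9]
grip_width: 0.0098
time: 12.32
position: [0.5247, 0.0142, 0.0515]
tool_rot: [0.702, 0.713, -0.0, -0.0]
ft_force: [-0.4, 0.0, -0.6]
grip_width: 0.0295
time: 13.32
position: [0.5242, 0.0143, 0.1612]
tool_rot: [0.702, 0.713, -0.0, -0.0]
ft_force: [0.6, -0.7, -0.1]
grip_width: 0.0302
[0.52411595 0.0142554  0.16069808] [ 0.49874591  0.43098349 -1.18985826] 0.029918613057246805
```

View pics/w5.png

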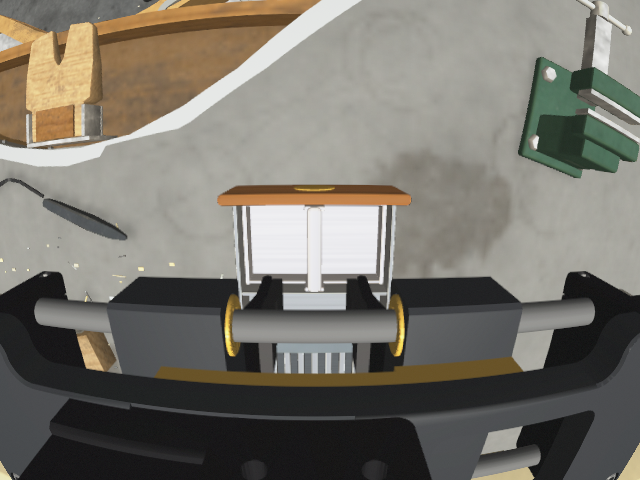

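Pan lies flat in the drawer: rim about (245–385, 205–278), bar at column 314, with even gaps to the walls. Now closing the jaws and going down in front of the drawer.

```bash
python3 -m pendant '[[[0,-15,0],0],[[0,-25,0],0],[[0,-20,0],0],[[0,-10,0],0],[[1,0,0],0],[[0,0,0],0]]' 0 20
python3 -m pendant '[[[0,0,10],0],[[0,0,20],0],[[0,0,25],0],[[0,0,25],0],[[0,0,20],0],[[0,0,13],0],[[0,0,5],0],[[0,0,0],0]]'
python3 -m pendant '[[[0,5,0],0],[[0,4,0],0],[[0,2,0],0],[[0,0,0],0],[[0,0,0],0]]'
```

```text
time: 14.22
position: [0.4557, 0.0139, 0.1618]
tool_rot: [0.702, 0.713, 0.0, 0.001]
ft_force: [0.4, -0.3, -0.0]
grip_width: 0.0002
time: 15.22
position: [0.4548, 0.0141, 0.0435]
tool_rot: [0.702, 0.713, -0.0, -0.0]
ft_force: [-0.6, 0.2, 0.1]
grip_width: 0.0007
time: 15.85
position: [0.4656, 0.0143, 0.0437]
tool_rot: [0.702, 0.713, -0.0, -0.0]
ft_force: [-0.0, 0.3, 0.4]
grip_width: 0.0004
```

```bash
python3 -m pendant '[[[0,3,0],0],[[0,3,0],0],[[0,3,0],0],[[0,3,0],0],[[0,3,0],0],[[0,3,0],0],[[0,0,0],0]]'
python3 -m pendant '[[[0,5,0],0],[[0,5,0],0],[[0,5,0],0],[[0,5,0],0],[[0,5,0],0],[[0,5,0],0],[[0,3,0],0],[[0,0,0],0]]'
```

```text
time: 16.73
position: [0.4839, 0.0147, 0.0435]
tool_rot: [0.702, 0.713, 0.0, -0.0]
ft_force: [-1.0, 0.6, -1.1]
grip_width: 0.0005
time: 17.73
position: [0.5173, 0.015, 0.0436]
tool_rot: [0.702, 0.713, 0.0, 0.0]
ft_force: [-2.2, 0.8, -1.8]
grip_width: 0.0004
```

```bash
python3 -m pendant '[[[0,3,0],0],[[0,3,0],0],[[0,3,0],0],[[0,2,0],0],[[0,2,0],0],[[0,1,0],0],[[0,0,0],0]]'
for i in 1; do python3 - <<'E'
from h import *
import time
for i in range(4):
    camera('side'); o=robot.get_obs(); print(o['position'],o['ft_force'],o['joint_torque'][1:3])
E
done
```

```text
time: 18.6
position: [0.531, 0.0153, 0.0437]
tool_rot: [0.702, 0.713, 0.0, 0.0]
ft_force: [-4.1, 2.0, -0.6]
grip_width: 0.0007
[0.53099303 0.01525883 0.04368231] [-3.49812406  2.01138774 -1.73239794] [-43.00595999 -10.02308071]
[0.53099251 0.01527368 0.04367182] [-3.31733545  2.03949427 -0.58368215] [-43.02473545  -9.97119248]
[0.53097966 0.01526761 0.04368925] [-4.14277205  0.70244147 -0.71490842] [-43.03634763  -9.92606252]
[0.53099042 0.01526197 0.04368443] [-3.81488761  1.42601971  0.05740457] [-43.04356813  -9.88435954]
```

```bash
for i in 1; do python3 -m pendant '[[[0,1,0],0],[[0,1,0],0],[[0,0,0],0]]'; python3 -m pendant '[[[0,1,0],0],[[0,1,0],0],[[0,0,0],0]]';python3 -m pendant '[[[0,1,0],0],[[0,1,0],0],[[0,0,0],0]]'; done | grep -E 'pos|force'
```

```text
position: [0.5327, 0.0153, 0.0437]
ft_force: [-4.9, 1.9, 0.7]
position: [0.5347, 0.0153, 0.0437]
ft_force: [-5.7, 1.6, 0.5]
position: [0.5366, 0.0154, 0.0437]
ft_force: [-5.1, 1.0, 0.6]
```

```bash
(python3 -m pendant '[[[0,0.7,0],0],[[0,0,0],0]]'; python3 -m pendant '[[[0,0.7,0],0],[[0,0,0],0]]') | grep -E 'pos|force'
```

```text
position: [0.5373, 0.0154, 0.0437]
ft_force: [-5.7, 1.6, 0.9]
position: [0.5379, 0.0154, 0.0437]
ft_force: [-4.7, 1.7, 0.6]
```

```bash
(python3 -m pendant '[[[0,0.7,0],0],[[0,0,0],0]]'; python3 -m pendant '[[[0,0.7,0],0],[[0,0,0],0]]') | grep -E 'pos|force'
```

```text
position: [0.5386, 0.0154, 0.0437]
ft_force: [-5.5, 0.9, 0.3]
position: [0.5394, 0.0154, 0.0437]
ft_force: [-4.8, 1.4, 1.6]
```

```bash
(python3 -m pendant '[[[0,0.7,0],0],[[0,0,0],0]]') | grep -E 'pos|force'
```

```text
position: [0.5401, 0.0154, 0.0437]
ft_force: [-4.8, 0.8, 0.2]
```

```bash
python3 -m pendant '[[[0,0.5,0],0],[[0,0.5,0],0],[[0,0,0],0]]' | grep -E 'pos|force'
```

```text
position: [0.5411, 0.0155, 0.0437]
ft_force: [-5.2, 1.7, -0.0]
```

```bash
python3 -m pendant '[[[0,0.5,0],0],[[0,0.3,0],0],[[0,0,0],0]]' | grep -E 'pos|force'
```

```text
position: [0.5418, 0.0155, 0.0437]
ft_force: [-3.5, 1.7, 1.5]
```

```bash
python3 -m pendant '[[[0,0.5,0],0],[[0,0.5,0],0],[[0,0,0],0]]' | grep -E 'pos|force'
```

```text
position: [0.5426, 0.0155, 0.0437]
ft_force: [-5.0, 1.5, 1.7]
```

```bash
python3 -m pendant '[[[0,0.5,0],0],[[0,0.5,0],0],[[0,0,0],0]]' | grep -E 'pos|force'
```

```text
position: [0.5436, 0.0155, 0.0437]
ft_force: [-6.0, 1.2, 1.2]
```

```bash
python3 -m pendant '[[[0,0.5,0],0],[[0,0.3,0],0],[[0,0,0],0]]' | grep -E 'pos|force'
```

```text
position: [0.5444, 0.0155, 0.0437]
ft_force: [-4.0, 0.7, -0.0]
```

```bash
python3 -m pendant '[[[0,0.5,0],0],[[0,0.5,0],0],[[0,0,0],0]]' | grep -E 'pos|force'
```

```text
position: [0.5452, 0.0155, 0.0437]
ft_force: [-5.3, 1.5, 1.5]
```

```bash
python3 -m pendant '[[[0,0.5,0],0],[[0,0.5,0],0],[[0,0,0],0]]' | grep -E 'time|pos|force'
```

```text
time: 23.8
position: [0.5455, 0.0155, 0.0437]
ft_force: [-7.3, -0.0, 2.5]
```

```bash
python3 -m pendant '[[[0,0.3,0],0],[[0,0,0],0],[[0,0,0],0]]' | grep -E 'time|pos|force'; python3 - <<'E'
from h import *
for i in range(4):
    camera('side'); o=robot.get_obs(); print(o['position'].round(5),o['ft_force'].round(1))
E
```

```text
time: 24.18
position: [0.5455, 0.0156, 0.0437]
ft_force: [-8.4, 0.0, 3.8]
[0.54552 0.01554 0.04367] [-7.7  0.   2.3]
[0.54553 0.01553 0.04369] [-7.1  1.   3. ]
[0.54552 0.01555 0.04368] [-7.3  0.3  3. ]
[0.54553 0.01557 0.04368] [-7.7  0.9  4. ]
```

```bash
python3 -m pendant '[[[0,0.3,0],0],[[0,0,0],0],[[0,0,0],0]]' | grep -E 'time|pos|force'; python3 - <<'E'
from h import *
for i in range(4):
    camera('side'); o=robot.get_obs(); print(o['position'].round(5),o['ft_force'].round(1))
E
```

```text
time: 24.75
position: [0.5456, 0.0156, 0.0437]
ft_force: [-7.6, 0.1, 3.9]
[0.5456  0.01556 0.0437 ] [-8.   0.1  2.9]
[0.54558 0.01555 0.04369] [-8.  -0.5  4.2]
[0.54558 0.01556 0.04368] [-7.2  0.5  3. ]
[0.54561 0.01555 0.04369] [-7.3 -0.1  3.7]
```

Bottomed: the arm barely moves now and the push is near 8 N. Easing off slowly.

```bash
python3 -m pendant '[[[0,-0.7,0],0],[[0,-0.7,0],0],[[0,-0.7,0],0],[[0,-0.7,0],0],[[0,-0.7,0],0],[[0,0,0],0]]' | grep -E 'time|pos|force';python3 -m pendant '[[[0,-0.7,0],0],[[0,-0.7,0],0],[[0,-0.7,0],0],[[0,-0.7,0],0],[[0,0,0],0],[[0,0,0],0]]' | grep -E 'time|pos|force'; python3 - <<'E'
from h import *
for i in range(4):
    save('side','pics/side6.png'); o=robot.get_obs(); print(o['position'].round(5),o['ft_force'].round(1))
E
```

```text
time: 25.7
position: [0.544, 0.0155, 0.0437]
ft_force: [-4.0, 1.0, 0.5]
time: 26.45
position: [0.541, 0.0154, 0.0437]
ft_force: [-3.9, 1.4, 0.6]
[0.54105 0.01544 0.04368] [-4.3  2.6  1.1]
[0.54107 0.01544 0.0437 ] [-4.1  2.2  1.5]
[0.54108 0.01543 0.04365] [-3.7  2.4  1.4]
[0.54103 0.01547 0.04365] [-3.8  2.   0.3]
```

```bash
python3 -m pendant '[[[0,-0.7,0],0],[[0,-0.7,0],0],[[0,-0.7,0],0],[[0,-0.5,0],0],[[0,0,0],0]]' | grep -E 'time|pos|force'; python3 - <<'E'
from h import *
for i in range(4):
    save('side','pics/side6.png'); o=robot.get_obs(); print(o['position'].round(5),o['ft_force'].round(1))
E
```

```text
time: 27.28
position: [0.5389, 0.0152, 0.0437]
ft_force: [-1.7, 0.9, -0.5]
[0.53889 0.01524 0.0437 ] [-2.5  0.6 -0.2]
[0.53886 0.01523 0.0437 ] [-2.1  2.   0.3]
[0.53888 0.01525 0.0437 ] [-2.7  1.2  0.1]
[0.53888 0.01523 0.04372] [-2.4  1.  -0.6]
```

```bash
python3 -m pendant '[[[0,-0.5,0],0],[[0,-0.5,0],0],[[0,0,0],0]]' | grep -E 'time|pos|force'; python3 - <<'E'
from h import *
for i in range(4):
    save('side','pics/side6.png'); o=robot.get_obs(); print(o['position'].round(5),o['ft_force'].round(1))
E
```

```text
time: 27.85
position: [0.5386, 0.015, 0.0439]
ft_force: [-0.9, -0.3, -0.2]
[0.53856 0.01505 0.04391] [-0.2 -0.  -0. ]
[0.53851 0.01507 0.04391] [-1.   0.5  1.5]
[0.53841 0.01512 0.04389] [ 0.1  0.5 -0.5]
[0.53824 0.01519 0.04385] [-0.1  0.5  0.3]
```

```bash
python3 -m pendant '[[[0,-0.7,0],0],[[0,-0.7,0],0],[[0,-0.7,0],0],[[0,-0.7,0],0],[[0,0,0],0]]' | grep -E 'time|pos|force'; python3 - <<'E'
from h import *
for i in range(4):
    save('side','pics/side7.png'); o=robot.get_obs(); print(o['position'].round(5),o['ft_force'].round(1))
E
```

```text
time: 28.68
position: [0.5346, 0.0154, 0.0436]
ft_force: [-0.2, -0.1, 0.0]
[0.5347  0.01533 0.04364] [ 0.3 -0.5 -0.1]
[0.53474 0.01532 0.04364] [ 0.2  0.4 -0.2]
[0.53474 0.01533 0.04365] [-0.2 -0.4 -0.4]
[0.53479 0.01532 0.04368] [ 0.2 -0.5 -0.8]
```

No force while the tool moves away, so the catch has taken the drawer. Withdrawing slowly, then clear and up.

```bash
python3 -m pendant '[[[0,-2,0],0],[[0,-4,0],0],[[0,-6,0],0],[[0,-8,0],0],[[0,-8,0],0],[[0,-8,0],0],[[0,-8,0],0],[[0,0,0],0]]' | grep -E 'time|pos|force'
python3 -m pendant '[[[0,0,-15],0],[[0,0,-30],0],[[0,0,-40],0],[[0,0,-40],0],[[0,0,-15],0],[[0,0,0],0],[[0,0,0],0],[[0,0,0],0]]' | grep -E 'time|pos|force'
python3 - <<'E'
from h import *
w=save('wrist','pics/w8.png');s=save('side','pics/side8.png');save('scene','pics/scene8.png')
a=cv2.resize(s['pixels'][215:395,180:360],(600,600),interpolation=cv2.INTER_CUBIC)
b=cv2.imread('pics/scene8.png')[150:280,220:400]; b=cv2.resize(b,None,fx=200/130,fy=200/130)
b2=cv2.imread('pics/side0.png')[215:395,180:360]
out=np.zeros((600,800,3),np.uint8); out[:,:600]=a; out[:200,600:]=cv2.resize(b,(200,200)); out[200:400,600:]=cv2.resize(b2,(200,200)); out[400:550,600:]=cv2.resize(w['pixels'],(200,150)); cv2.imwrite('pics/v8.png',out)
E
```

```text
time: 29.88
position: [0.4897, 0.0147, 0.0436]
ft_force: [0.3, 0.5, 0.1]
time: 30.88
position: [0.4901, 0.0147, 0.1828]
ft_force: [-0.4, 0.4, 0.1]
```

View pics/v8.png

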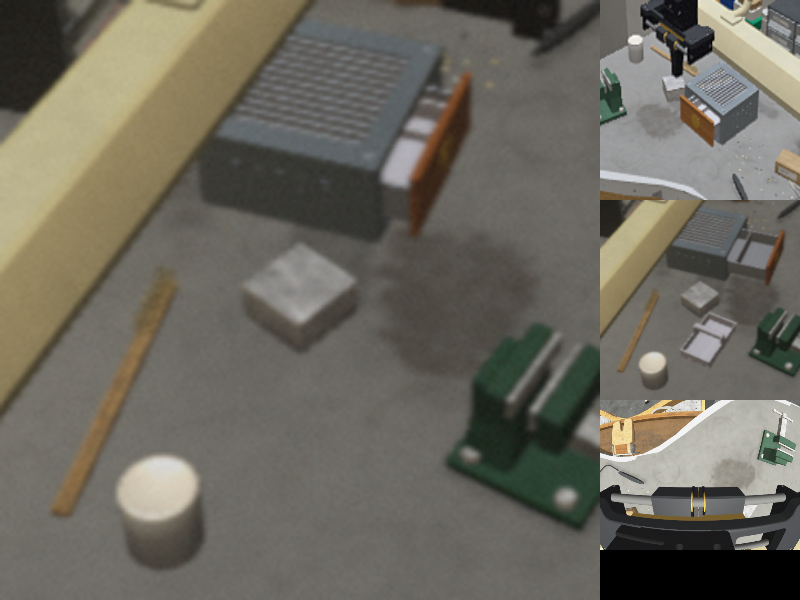

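Drawer stays in with its front about 20 mm off the box and the pan inside; block, brush and tin look untouched. Measuring how far in it is and whether it is still.

```bash
python3 -m pendant '[[[0,0,0],0],[[0,0,0],0],[[0,0,0],0],[[0,0,0],0],[[0,0,0],0],[[0,0,0],0],[[0,0,0],0],[[0,0,0],0]]' | grep time
python3 - <<'E'
from h import *
np.set_printoptions(precision=4,suppress=True)
save('scene','pics/scene9.png');save('side','pics/side9.png')
def orange(f,n):
    im=cv2.imread(f).astype(int);m=((im[:,:,2]-im[:,:,0])>70).astype(np.uint8)
    m[:]=m*(np.indices(m.shape)[0]>170)*(np.indices(m.shape)[0]<300)
    if n=='scene': m[:,:260]=0;m[:,345:]=0
    else: m[:,:305]=0;m[:,370:]=0
    k,l,st,ce=cv2.connectedComponentsWithStats(m);i=1+st[1:,4].argmax();return ce[i],st[i]
for n in('scene','side'):
    r=[]
    for k in(0,8,9):
        ce,st=orange(f'pics/{n}{k}.png',n); c=load(f'pics/{n}{k}.npz') ; r.append(plane(c,ce,.036)[0]);print(n,k,ce,st)
    print(np.array(r)-r[0])
for n in ('scene','side'):
    a,b=[cv2.GaussianBlur(cv2.imread(f'pics/{n}{k}.png'),(5,5),0).astype(int) for k in (0,9)]
    d=(abs(a-b).max(2)>40).astype(np.uint8); k,l,st,ce=cv2.connectedComponentsWithStats(d); print(n,[list(x) for x in st[1:] if x[4]>15])
E
```

```text
time: 32.02
scene 0 [329.0241 296.3976] [322 292  17   8  83]
scene 8 [306.7328 230.7481] [293 216  29  29 131]
scene 9 [310.2617 232.4019] [302 223  20  22 107]
[[0.     0.     0.    ]
 [0.1459 0.2506 0.    ]
 [0.1481 0.2373 0.    ]]
side 0 [337.4286 258.5893] [331 243  14  32  56]
side 8 [311.8043 252.7609] [305 238  15  30  46]
side 9 [311.7174 252.8043] [305 238  15  30  46]
[[ 0.      0.      0.    ]
 [ 0.0671 -0.     -0.    ]
 [ 0.0673  0.0002 -0.    ]]
scene [[np.int32(68), np.int32(0), np.int32(59), np.int32(105), np.int32(1504)], [np.int32(158), np.int32(0), np.int32(27), np.int32(54), np.int32(753)], [np.int32(190), np.int32(0), np.int32(174), np.int32(201), np.int32(10049)], [np.int32(236), np.int32(0), np.int32(123), np.int32(98), np.int32(5012)], [np.int32(94), np.int32(32), np.int32(8), np.int32(21), np.int32(76)], [np.int32(137), np.int32(44), np.int32(28), np.int32(82), np.int32(692)], [np.int32(76), np.int32(60), np.int32(19), np.int32(48), np.int32(296)], [np.int32(54), np.int32(106), np.int32(18), np.int32(58), np.int32(248)], [np.int32(64), np.int32(109), np.int32
[... 2000 characters left out ...]
32(6), np.int32(9), np.int32(38)], [np.int32(612), np.int32(181), np.int32(10), np.int32(11), np.int32(70)], [np.int32(617), np.int32(210), np.int32(6), np.int32(6), np.int32(31)], [np.int32(316), np.int32(239), np.int32(5), np.int32(7), np.int32(21)], [np.int32(328), np.int32(244), np.int32(18), np.int32(46), np.int32(300)], [np.int32(304), np.int32(251), np.int32(18), np.int32(24), np.int32(194)], [np.int32(296), np.int32(258), np.int32(13), np.int32(11), np.int32(83)], [np.int32(265), np.int32(323), np.int32(33), np.int32(15), np.int32(255)], [np.int32(599), np.int32(324), np.int32(21), np.int32(16), np.int32(98)], [np.int32(257), np.int32(334), np.int32(31), np.int32(26), np.int32(484)]]
```

```bash
python3 - <<'E'
from h import *
for n,(y0,y1,x0,x1) in {'scene':(205,270,265,340),'side':(225,300,290,350)}.items():
    a,b=[cv2.imread(f'pics/{n}{k}.png')[y0:y1,x0:x1].astype(np.float32).mean(2) for k in(8,9)]
    print(n,abs(a-b).max(),abs(a-b).mean(),cv2.phaseCorrelate(a,b))
im=cv2.imread('pics/scene9.png')[190:265,260:345]; cv2.imwrite('pics/c9.png',cv2.resize(im,None,fx=7,fy=7,interpolation=cv2.INTER_CUBIC))
E
```

```text
scene 5.666664 0.8619487 ((0.4875149250343327, -0.00480396505066949), 0.9995319100662514)
side 14.666668 1.4810369 ((0.03655872152692652, 0.5303887411427439), 0.9843101586235894)
```

View pics/c9.png

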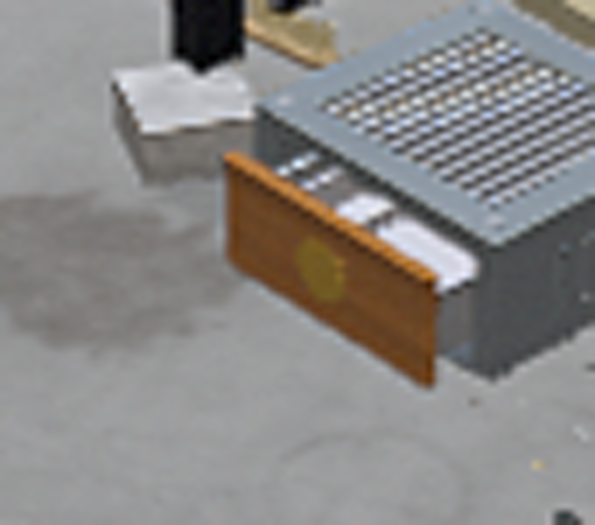

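The pan lies level behind the front, and the two pictures 1.1 s apart differ only by noise. Last check of the depth, then hand-in.

```bash
python3 - <<'E'
from h import *
k=load('pics/scene9.npz')
p=plane(k,np.array([(225,155),(435,282)])/7+[260-.43,190-.43],.063); q=plane(k,np.array([(228,302),(380,398)])/5+[229.6,159.6],.063)
d=p[:,0].mean()-q[:,0].mean();print('in',d)
if d>.057: print(order.hand_in())
E
```

```text
in 0.0652109329890922
the job is handed in; nothing more can be done
None
```

I set the pan flat in the drawer, pressed the drawer in until it bottomed, and the catch took it on the first press. The job is handed in at about 32 s of the 54 s allowed.

- **Placing:** I lowered the pan with almost no side force until it touched the drawer floor, pressing down about 9 N at the most. I then let go and lifted clear. The wrist view showed it flat, with even gaps to the walls.
- **Pressing:** I felt the drawer bottom at about 8 N along the push, 8 to 9 N in total.
- **Catch:** As I eased off, the drawer came back about 7 mm, a little more than the 4 to 6 mm expected, part of it probably arm flex. The force then fell to zero and stayed there as the tool backed away.
- **Last checks:**
  - The drawer was in by about 65 mm in the scene view. Two rougher estimates gave 64 mm from the tool position and 67 mm from the side view.
  - Pictures 1.1 s apart showed no movement I could tell from noise.
  - The pan was still inside and level.
- **Other things on the bench:** Brush, tin and block show no shift in the pictures. I did not measure the pliers, carton or tweezers separately, but the arm never went near them.
- **Failed or odd checks:** The automatic orange mask in the scene view picked up the wrong object, so I replaced it with corner points picked by eye. An image-shift check between the two last pictures gave about half a pixel. I took that as an artefact, because the pictures differed only by noise.

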